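# Change over from cutting paste to cutting oil

## Task

We are done with the cutting paste and go on with oil. First screw the cap of the squat round tin fully tight (clockwise, to its stop), and only after that unscrew the cap of the tall square can as far as it goes (counter-clockwise, to its stop). The slim grey flask with a similar cap is not needed.

Things in the scene. Friction and masses are not known exactly. Their poses are not given: they have to be found in the camera images.
- tin_cap (a joint): Turn (rad) of the wing cap (black disc, aluminium wing) on the squat round steel tin (80 mm across, on a wooden foot 110 x 84 x 18 mm fixed to the bench). Disc 60 mm across, its top 85 mm above the bench. Starts loose, 0.85 to 1.2. 0 = tight (hard stop), wing parallel to the foot's long sides; grows when unscrewed, counter-clockwise from above, to a hard stop at 1.25. Turns about the vertical only, never lifts; friction 0.12 N m, stays where left.
- tin_wing (a point): Grip point on the tin's cap, 107 mm above the bench; sizes in mm. The wing is an upright bar 48 long, 12 thick, 32 high, across the middle of the cap's flat disc. Point: on the turning axis inside the wing, 22 above the disc, 10 below the wing's top; x along the wing's length, y across it, z up; turns with the cap.
- can_cap (a joint): Turn (rad) of the wing cap (black disc, aluminium wing) on the tall square steel can (66 x 66 mm, 116 mm high, on a fixed foot like the tin's). Disc 56 mm across, its top 153 mm above the bench. Starts tight, 0 to 0.1. 0 = tight (hard stop), wing parallel to the foot's long sides; grows when unscrewed, counter-clockwise from above, to a hard stop at 1.25. Turns about the vertical only, never lifts; friction 0.12 N m, stays where left.
- can_wing (a point): Grip point on the can's cap, 175 mm above the bench; sizes in mm. The wing is an upright bar 48 long, 12 thick, 32 high, across the middle of the cap's flat disc. Point: on the turning axis inside the wing, 22 above the disc, 10 below the wing's top; x along the wing's length, y across it, z up; turns with the cap.
Things that resemble listed ones, but are neither listed nor needed, are in the scene too. Leave any blue or purple look-alike of the part that bears can_cap alone.

How it is judged:
On the way, in this order (a step that is already met when the one before it is completed fails the run):
1. the tin's cap is screwed tight while the can's cap is still shut (value of joint tin_cap below 0.2 rad and value of joint can_cap below 0.3 rad), for 0.2 s.
2. the can's cap is unscrewed to its stop (value of joint can_cap above 1 rad), for 0.2 s.
At the end, for the whole second after the job is handed in: The tin's cap is tight (within 0.2 rad, 11 degrees, of its closed stop) and the can's cap is unscrewed (beyond 1.0 rad, that is within 14 degrees of its open stop) (value of joint tin_cap below 0.2 rad and value of joint can_cap above 1 rad); the robot touches nothing.
It also fails if it takes over 45 s, if anything falls off the work surface, if the arm or the gripper's body presses on something with over 40 N, if the wrist force passes 120 N, or if a joint passes its speed limit or range.

## Robot

A 6-joint arm with a two-finger parallel gripper is mounted at the origin on the work surface. World frame = base frame: x ahead of the robot, y to its left, z up, the work surface at z = 0. Lengths are in m, angles in rad, forces in N, time in s.
With the tool pointing down it reaches from about 0.35 to 0.725 m from the base axis. Payload 6 kg.
Tool frame: the origin (TCP) lies midway between the tips of the shut fingers; the grasp point (between the pads) lies 19 mm behind it (env.grasp_offset is the distance from the TCP to the grasp point, in m); z points along the fingers, y is the line along which they close (so a half turn about z gives the same grasp; the last joint's range is limited). The gripper opens to 85 mm and grips with 20 to 120 N. Pads are 22 mm wide; open, the fingers measure 114 mm over their backs; the gripper's body (76 mm by 85 mm) begins 54 mm behind the grasp point. The pads swing forward as they close: fully open they stand 13 mm farther back than shut.
Start: joints at [-0.981, 0.04, 0.085, 0, -1.615, -0.334], TCP at [0.152, -0.58, 0.231] pointing down, gripper open.
Joint ranges: [-2.56, 2.56], [-1.29, 2.01], [-1.08, 1.49], [-3.29, 1.98], [-2.81, -0.18], [-2.99, 2.99]. Speed limits (rad/s): [2.57, 2.57, 3.01, 3.14, 3.14, 3.14].

## Interface

Orientations are given as a 3x3 rotation matrix whose columns are the frame's x, y, z axes.
In Python, from cell import read_state, imaging, env gives the robot as it stands. The module is installed in compiled form; this text tells all that it offers.
- The arm moves only by the tool move_arm, never from a script. Its argument "rows" is a list of rows, each a list of 6 numbers: the shift along the world's x, y, z in m, then the turn, a rotation vector about the world's x, y, z in rad. In form: [[dx, dy, dz, wx, wy, wz], ...]. A call has 1 to 5 rows; each row shifts and turns the commanded pose from where the row before left it; what a row does not reach is not made up. A row lasts 1/10 s, in which the tool goes at most 50 mm and 8.59 degrees, less where a joint would pass 70% of its speed; a pose out of reach is approached as far as the arm can. A call is refused whole if a number of a shift passes 0.05 or a number of a turn 0.15, either way. A call with a gripper value outside its range is refused whole. "claw" is the finger opening in m, from 0 to 0.0854, set as the call begins (left out, the last holds). The fingers move at their own pace and stop on an object; "squeeze" is the grip in N (left out, the last holds). Time passes only in rows, so rows that do not move let the fingers close. It gives the time, the measured TCP pose, the force, the opening and the grip force at its end, in the units of the state.
- read_state(): the state, without advancing time (a new reading comes with each control period).
- imaging.snapshot(name): name is "scene" or "top" or "wrist"; returns a dict with "image" (384x512x3 uint8, red, green, blue), "fx", "fy", "cx", "cy" (pixels), "k1" (the pictures are not rectified: a ray, as slopes to the right and down, at radius r is drawn at 1 + k1 r^2 times it, then the intrinsics apply), "camera_from_world" (4x4, takes a point from world to camera coordinates). Camera axes: x right, y down, z forward; pixel columns grow to the right and rows downward; lengths in m; the calibration is good to about 2 mm. A picture is of the moment at which its call begins. There is no depth.
- env.sign_off(): hands the job in; it is judged then, once.
The state is a dict: "time": time; "joint_pos": joint angles; "dq": joint speeds; "joint_torque": joint torques, N m; "position": TCP position; "ee_rot": TCP orientation; "wrist_force": force on the tool from outside, world axes, zero at the start; "wrist_torque": the same for the moment, N m; "grip_width": finger opening in m; "grip_force": force on a finger pad.
Only numpy, scipy, OpenCV 4.12 (cv2) and the standard library are available. Lean on these libraries where they do the work, as an engineer would, in place of code of your own. Each camera call takes 0.05 s, during which the arm holds its last target. There are 200 camera calls.

## Working session

There is one attempt and no reset: what is moved stays moved. The work goes in short steps, Python scripts to look and compute and a tool call to move; the robot and the scene stay as the last step left them, time stands still between calls to the robot, and variables do not carry over. Pictures are saved under pics/ and viewed, at most 10 in all, crops included, and the job is handed in when it is done.

Besides the shell and the picture viewer there is one more tool, called after "Request:" in YAML: its name, and indented under it one key for each argument. move_arm: Moves the arm, as the interface text tells. Its arguments: {"type":"object","properties":{"rows":{"type":"array"},"claw":{"type":"number"},"squeeze":{"type":"number"}},"required":["rows"]}

```bash
mkdir -p pics; cat > h.py <<'E'
import numpy as np, cv2
from cell import read_state, imaging, env
def snap(n,fn=None):
    s=imaging.snapshot(n)
    if fn: cv2.imwrite('pics/'+fn,s['image'][:,:,::-1])
    return s
def ray(s,u,v):
    K=np.array([[s['fx'],0,s['cx']],[0,s['fy'],s['cy']],[0,0,1.]])
    d=np.array([(u-s['cx'])/s['fx'],(v-s['cy'])/s['fy']]);p=d.copy()
    for _ in range(20): p=d/(1+s['k1']*(p@p))
    T=np.array(s['camera_from_world']);R=T[:3,:3]
    return -R.T@T[:3,3], R.T@np.array([p[0],p[1],1])
def onz(s,u,v,z):
    o,d=ray(s,u,v); return o+d*(z-o[2])/d[2]
E
python3 - <<'E'
from h import *
for n in('scene','top'):
    s=snap(n,n+'1.png'); print(n,s['fx'],s['k1'],ray(s,256,192))
    np.save('pics/'+n+'.npy',s,allow_pickle=True)
print(read_state())
E
```

```text
scene 357.6672134850872 -0.0795427124130795 (array([ 1.08136463, -0.26319098,  0.57438933]), array([-0.74124425,  0.44695501, -0.50089512]))
top 386.71840781047285 -0.03913905666056479 (array([0.37609163, 0.09530011, 1.17190829]), array([ 0.07478697,  0.00818209, -0.99727397]))
{'time': 0.1, 'joint_pos': array([-9.81329548e-01,  4.07888524e-02,  8.39165527e-02, -4.03362264e-04,
       -1.61547009e+00, -3.33711146e-01]), 'dq': array([-3.55658834e-06, -2.47169507e-03,  2.51163167e-03,  2.05375269e-03,
       -1.45428146e-03,  2.85362464e-04]), 'joint_torque': array([-4.84385644e-03, -3.69348264e+01,  3.48281980e+01,  6.95178553e+00,
       -4.60368217e-03, -1.68166690e-05]), 'position': array([ 0.15179529, -0.58019026,  0.23036188]), 'ee_rot': array([[-9.67467903e-01, -2.52993243e-01, -5.24531963e-04],
       [-2.52993756e-01,  9.67466734e-01,  1.50916233e-03],
       [ 1.25659351e-04,  1.59276943e-03, -9.99998724e-01]]), 'wrist_force': array([ 0.57239508, -0.00666275, -0.22415307]), 'wrist_torque': array([ 0.03731561, -0.03053931, -0.0249479 ]), 'grip_force': 0.0, 'grip_width': 0.08506487319394185}
```

View pics/top1.png

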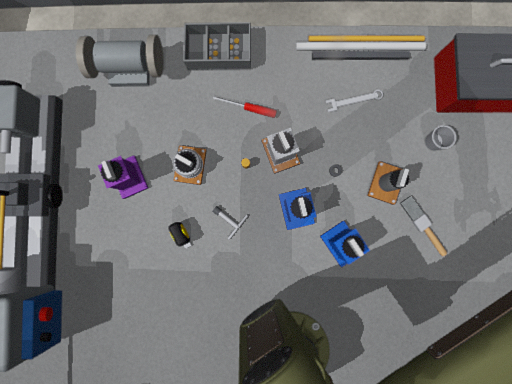

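View pics/scene1.png

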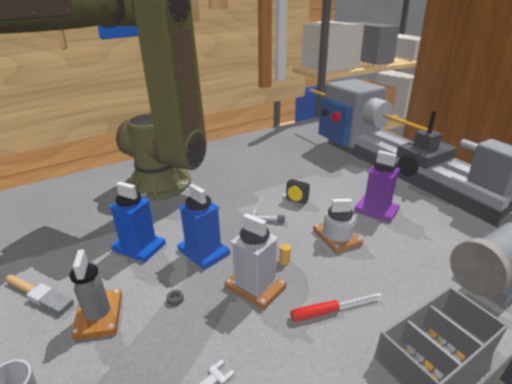

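Top view: the candidates are purple can (112,170), squat tin (187,162), steel square can (283,143), blue cans (300,207) and (348,245), and slim grey flask (400,178). I choose the tin at (187,162) and the steel can at (283,143), and will check both in a close crop.

```bash
python3 - <<'E'
from h import *
s=np.load('pics/top.npy',allow_pickle=True).item()
im=s['image'][:,:,::-1]
a=cv2.resize(im[135:195,160:220],None,fx=6,fy=6,interpolation=3); b=cv2.resize(im[118:178,253:313],None,fx=6,fy=6,interpolation=3)
c=np.load('pics/scene.npy',allow_pickle=True).item()['image'][:,:,::-1][190:310,215:375]
cv2.imwrite('pics/crop1.png',np.vstack([np.hstack([a,b]),cv2.resize(c,(320,240)) .repeat(1,0) if 0 else np.hstack([cv2.resize(c,(320,240)),np.zeros((240,400,3),np.uint8)])]))
for u,v,z in((187,162,.117),(283,143,.185),(190,165,.0),(315,325,0)): print(u,v,onz(s,u,v,z))
E
```

```text
187 162 [0.53876773 0.29473534 0.117     ]
283 143 [0.57689473 0.03349907 0.185     ]
190 165 [0.5474695  0.30745788 0.        ]
315 325 [ 0.06811244 -0.06966955  0.        ]
```

View pics/crop1.png

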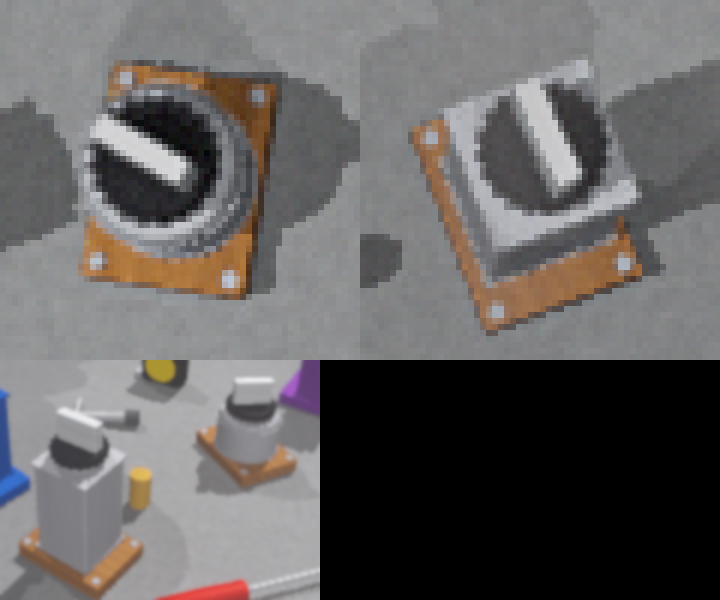

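```bash
python3 - <<'E'
from h import *
s=np.load('pics/top.npy',allow_pickle=True).item()
im=s['image']
P=lambda x,y,ox,oy,z: onz(s,ox+(x-3)/6,oy+(y-3)/6,z)
deg=lambda d:np.degrees(np.arctan2(d[1],d[0]))
for nm,ox,oy,x0,zw,zd,scr,disc,cen in(
 ('tin',160,135,0,.117,.085,[((125,78),(97,262)),((258,95),(230,280))],(155,160),(142,151)),
 ('can',253,118,360,.185,.153,[((432,138),(497,312))],(542,147),(548,136))):
    for a,b in scr:
        A=P(a[0]-x0,a[1],ox,oy,.018);B=P(b[0]-x0,b[1],ox,oy,.018); print(nm,'foot',deg(A-B),np.linalg.norm(A-B))
    sub=im[oy:oy+60,ox:ox+60].astype(int)
    cu,cv=(cen[0]-x0)/6,(cen[1])/6
    Y,X=np.mgrid[:60,:60]
    m=((sub.min(2)>185)&(np.hypot(X-cu,Y-cv)<9)).astype(np.uint8)
    n,l,st,ce=cv2.connectedComponentsWithStats(m); k=l[int(cv),int(cu)]; print(st[k],sub[int(cv),int(cu)])
    p=np.argwhere(l==k)[:,::-1]; Q=np.array([onz(s,ox+x,oy+y,zw) for x,y in p])[:,:2]
    c=Q.mean(0); w,V=np.linalg.eigh(np.cov((Q-c).T)); print(nm,'wing',c,deg(V[:,1]),np.sqrt(12*w))
    print('disc',P(disc[0]-x0,disc[1],ox,oy,zd))
E
```

```text
tin foot -7.753972456263807 0.09454247765902328
tin foot -7.968471405052455 0.09479414144603424
[16 20 15 10 59] [210 210 213]
tin wing [0.54583629 0.30584775] 60.96841483685579 [0.01024805 0.04431944]
disc [0.5461228  0.30560051 0.085     ]
can foot 20.02002808803473 0.09417530062874893
[27 14  9 17 65] [198 198 199]
can wing [0.58488217 0.03074278] -156.7221084782423 [0.01024913 0.04308607]
disc [0.58611233 0.03191905 0.153     ]
```

Request:
move_arm:
  rows:
    - [0.02,0.043,0.006,0,0,0.04]
    - [0.02,0.043,0.006,0,0,0.04]
    - [0.02,0.043,0.006,0,0,0.04]
    - [0.02,0.043,0.006,0,0,0.04]
    - [0.02,0.043,0.006,0,0,0.04]
  claw: 0.06

```text
time: 0.6
position: [0.2519, -0.3637, 0.261]
ee_rot: [[-0.897, -0.441, -0.0], [-0.441, 0.897, 0.0], [0.0, 0.001, -1.0]]
wrist_force: [1.5, 1.3, 0.5]
grip_width: 0.0598
grip_force: 0.0
```

Request:
move_arm:
  rows:
    - [0.02,0.043,0,0,0,0.04]
    - [0.02,0.043,0,0,0,0.04]
    - [0.02,0.043,0,0,0,0.04]
    - [0.02,0.043,0,0,0,0.04]
    - [0.02,0.043,0,0,0,0.04]

```text
time: 1.1
position: [0.352, -0.1485, 0.2613]
ee_rot: [[-0.791, -0.611, 0.001], [-0.611, 0.791, 0.0], [-0.001, -0.0, -1.0]]
wrist_force: [0.7, -0.6, -0.6]
grip_width: 0.0599
grip_force: 0.0
```

Request:
move_arm:
  rows:
    - [0.02,0.043,0,0,0,0.04]
    - [0.02,0.043,0,0,0,0.04]
    - [0.02,0.043,0,0,0,0.04]
    - [0.02,0.043,0,0,0,0.04]
    - [0.02,0.043,0,0,0,0.04]

```text
time: 1.6
position: [0.4521, 0.0667, 0.2612]
ee_rot: [[-0.654, -0.757, 0.0], [-0.757, 0.654, 0.0], [-0.0, 0.0, -1.0]]
wrist_force: [0.6, 0.4, 0.1]
grip_width: 0.06
grip_force: 0.0
```

Request:
move_arm:
  rows:
    - [0.01,0.043,0,0,0,0.04]
    - [0.01,0.043,0,0,0,0.04]
    - [0.01,0.043,0,0,0,0.04]
    - [0.01,0.043,0,0,0,0.04]
    - [0,0,0,0,0,0.04]

```text
time: 2.1
position: [0.4915, 0.2404, 0.2582]
ee_rot: [[-0.488, -0.873, -0.004], [-0.873, 0.488, -0.002], [0.004, 0.002, -1.0]]
wrist_force: [-0.5, -0.6, -0.5]
grip_width: 0.0604
grip_force: 0.0
```

Request:
move_arm:
  rows:
    - [0.018,0.022,-0.02,0,0,0]
    - [0.018,0.022,-0.02,0,0,0]
    - [0.018,0.022,-0.02,0,0,0]
    - [0,0,-0.02,0,0,0]
    - [0,0,0,0,0,0]

```text
time: 2.6
position: [0.5444, 0.3021, 0.1762]
ee_rot: [[-0.492, -0.87, -0.007], [-0.87, 0.492, -0.005], [0.007, 0.004, -1.0]]
wrist_force: [-0.4, -0.8, 0.4]
grip_width: 0.0603
grip_force: 0.0
```

```bash
python3 - <<'E'
from h import *
s=snap('wrist','w1.png'); np.save('pics/w1.npy',s,allow_pickle=True)
for n,p in(('tin',(.546,.306,.117)),('tcp',read_state()['position'])):
    T=np.array(s['camera_from_world']);q=T[:3,:3]@np.array(p)+T[:3,3];print(n,q[:2]/q[2]*s['fx']+[s['cx'],s['cy']])
print(read_state()['position'])
E
```

```text
tin [260.42919343 212.31239972]
tcp [258.31500367 245.32873454]
[0.54517542 0.30204169 0.1792538 ]
```

View pics/w1.png

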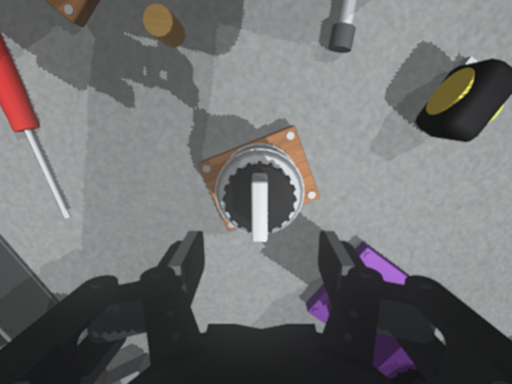

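The wrist picture shows the tin wing upright in the image from (260,177) to (260,241). It is midway between the fingers and where I predicted (260,212), so I'll descend and grip.

Request:
move_arm:
  rows:
    - [0.001,0.003,-0.025,0,0,0]
    - [0,0,-0.025,0,0,0]
    - [0,0,-0.025,0,0,0]
    - [0,0,-0.012,0,0,0]
    - [0,0,0,0,0,0]

```text
time: 3.15
position: [0.5464, 0.305, 0.0939]
ee_rot: [[-0.493, -0.87, -0.001], [-0.87, 0.493, -0.001], [0.001, 0.0, -1.0]]
wrist_force: [-0.3, 0.2, 0.3]
grip_width: 0.0602
grip_force: 0.0
```

Request:
move_arm:
  rows:
    - [0,0,0,0,0,0]
    - [0,0,0,0,0,0]
    - [0,0,0,0,0,0]
    - [0,0,0,0,0,0]
    - [0,0,0,0,0,0]
  claw: 0
  squeeze: 50

```text
time: 3.65
position: [0.5476, 0.3057, 0.0958]
ee_rot: [[-0.493, -0.87, 0.002], [-0.87, 0.493, 0.001], [-0.002, -0.001, -1.0]]
wrist_force: [1.0, -0.4, 4.5]
grip_width: 0.0108
grip_force: 50.9
```

Request:
move_arm:
  rows:
    - [0,0,0,0,0,-0.1]
    - [0,0,0,0,0,-0.1]
    - [0,0,0,0,0,-0.1]
    - [0,0,0,0,0,-0.1]
    - [0,0,0,0,0,-0.1]

```text
time: 4.15
position: [0.5478, 0.3056, 0.0958]
ee_rot: [[-0.851, -0.524, 0.003], [-0.524, 0.851, 0.001], [-0.003, -0.001, -1.0]]
wrist_force: [1.9, -0.9, 4.8]
grip_width: 0.0111
grip_force: 50.9
```

Request:
move_arm:
  rows:
    - [0,0,0,0,0,-0.1]
    - [0,0,0,0,0,-0.1]
    - [0,0,0,0,0,-0.1]
    - [0,0,0,0,0,-0.1]
    - [0,0,0,0,0,-0.1]

```text
time: 4.65
position: [0.5479, 0.3054, 0.0958]
ee_rot: [[-0.999, -0.052, 0.003], [-0.052, 0.999, 0.0], [-0.003, 0.0, -1.0]]
wrist_force: [1.7, -1.2, 4.4]
grip_width: 0.011
grip_force: 50.9
```

Request:
move_arm:
  rows:
    - [0,0,0,0,0,-0.1]
    - [0,0,0,0,0,-0.08]
    - [0,0,0,0,0,0]
    - [0,0,0,0,0,0]

```text
time: 5.05
position: [0.5479, 0.3053, 0.0958]
ee_rot: [[-0.992, 0.123, 0.003], [0.123, 0.992, 0.0], [-0.003, 0.001, -1.0]]
wrist_force: [2.9, -1.8, 5.3]
grip_width: 0.011
grip_force: 51.0
```

```bash
python3 - <<'E'
from h import *
r=read_state();y=r['ee_rot'][:,1];print(np.degrees(np.arctan2(y[1],y[0])),r['wrist_torque'],r['wrist_force'],r['position'],r['joint_pos'])
E
```

```text
82.9634190775362 [-0.69929877 -0.74523781 -0.16349367] [ 2.92992701 -1.81317765  5.31430461] [0.5478665  0.30533188 0.09584958] [ 8.28032199e-01  1.35169522e-01 -6.16352238e-02  1.63465565e-03
 -1.37186932e+00 -2.52196238e+00]
```

Request:
move_arm:
  rows:
    - [0,0,0,0,0,-0.03]
    - [0,0,0,0,0,-0.03]
    - [0,0,0,0,0,0]
    - [0,0,0,0,0,0]

```text
time: 5.45
position: [0.5479, 0.3054, 0.0959]
ee_rot: [[-0.984, 0.18, 0.003], [0.18, 0.984, 0.0], [-0.003, 0.001, -1.0]]
wrist_force: [1.9, -2.6, 5.5]
grip_width: 0.0108
grip_force: 53.3
```

```bash
python3 - <<'E'
from h import *
r=read_state();y=r['ee_rot'][:,1];print(np.degrees(np.arctan2(y[1],y[0])),r['wrist_torque'],r['wrist_force'],r['position'])
E
```

```text
79.65014497826832 [-0.87123344 -0.84587774  0.81492927] [ 1.92344347 -2.57465429  5.52285255] [0.54786504 0.30537294 0.09585031]
```

Request:
move_arm:
  rows:
    - [0,0,0,0,0,0.03]
    - [0,0,0,0,0,0]
    - [0,0,0,0,0,0]
    - [0,0,0,0,0,0]
  claw: 0.06

```text
time: 5.85
position: [0.5466, 0.3056, 0.0939]
ee_rot: [[-0.988, 0.153, -0.001], [0.153, 0.988, -0.0], [0.001, -0.0, -1.0]]
wrist_force: [-0.2, -0.5, 0.5]
grip_width: 0.0598
grip_force: 0.0
```

Request:
move_arm:
  rows:
    - [0,0,0.02,0,0,0]
    - [0,0,0.04,0,0,0]
    - [0,0,0.04,0,0,0.02]
    - [0,0,0.04,0,0,0.05]
    - [0,0,0.03,0,0,0.05]

```text
time: 6.35
position: [0.5471, 0.3056, 0.2674]
ee_rot: [[-0.999, 0.032, 0.002], [0.032, 0.999, 0.002], [-0.002, 0.002, -1.0]]
wrist_force: [0.6, -0.2, 0.7]
grip_width: 0.0598
grip_force: 0.0
```

```bash
python3 - <<'E'
from h import *
s=snap('top'); im=s['image'][:,:,::-1]
w=snap('wrist')['image'][:,:,::-1]
cv2.imwrite('pics/t2.png',np.hstack([cv2.resize(im[118:198,150:310],(384,192),interpolation=3),cv2.resize(w,(400,192*1))]))
r=read_state();print(r['position'],r['grip_width'])
E
```

```text
[0.5481473  0.30600526 0.27029973] 0.05994905898079357
```

View pics/t2.png

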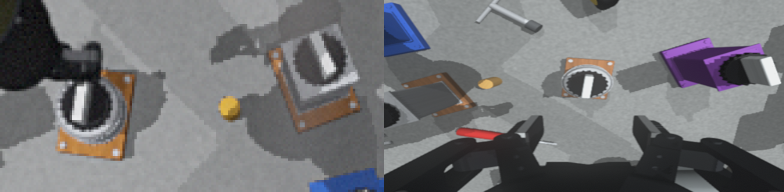

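The tin wing, at (85,103) in the left half, now lies parallel to the foot's long sides, so the tin is tight. Next is the can.

Request:
move_arm:
  rows:
    - [0.006,-0.045,0,0,0,0.07]
    - [0.006,-0.045,0,0,0,0.07]
    - [0.006,-0.045,0,0,0,0.07]
    - [0.006,-0.045,0,0,0,0.07]
    - [0.006,-0.045,0,0,0,0.07]

```text
time: 6.95
position: [0.5765, 0.079, 0.2636]
ee_rot: [[-0.95, -0.313, -0.001], [-0.313, 0.95, 0.0], [0.001, 0.0, -1.0]]
wrist_force: [1.5, 0.7, -0.6]
grip_width: 0.0601
grip_force: 0.0
```

Request:
move_arm:
  rows:
    - [0.007,-0.045,0,0,0,0.07]
    - [0,-0.005,-0.005,0,0,0.02]
    - [0,0,0,0,0,0]

```text
time: 7.25
position: [0.5835, 0.0293, 0.2578]
ee_rot: [[-0.92, -0.392, -0.002], [-0.392, 0.92, 0.0], [0.002, 0.001, -1.0]]
wrist_force: [0.3, -0.3, -0.1]
grip_width: 0.0602
grip_force: 0.0
```

```bash
python3 - <<'E'
from h import *
s=snap('wrist','w2.png')
T=np.array(s['camera_from_world'])
for a in(0,-.024,.024):
    t=np.radians(23.3);p=np.array((.585+a*np.cos(t),.031+a*np.sin(t),.185));q=T[:3,:3]@p+T[:3,3];print(q[:2]/q[2]*s['fx']+[s['cx'],s['cy']])
r=read_state();y=r['ee_rot'][:,1];print(np.degrees(np.arctan2(y[1],y[0])),r['position'])
E
```

```text
[261.21463754 203.93362356]
[261.13305493 174.14202403]
[261.29161888 232.04497231]
113.1474784231163 [0.58352492 0.03040789 0.25821071]
```

View pics/w2.png

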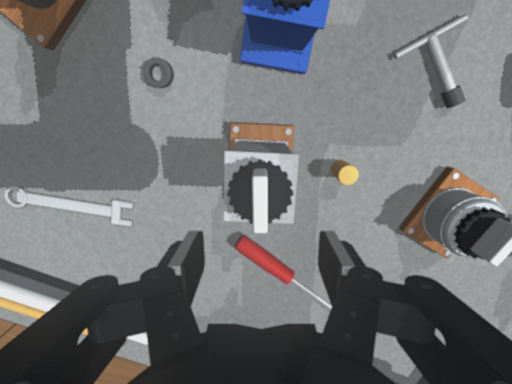

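The can wing spans (260,170) to (260,232), upright and centred as predicted. Descend, grip and turn.

Request:
move_arm:
  rows:
    - [0.001,0,-0.03,0,0,0]
    - [0,0,-0.03,0,0,0]
    - [0,0,-0.025,0,0,0]
    - [0,0,-0.011,0,0,0]
    - [0,0,0,0,0,0]

```text
time: 7.8
position: [0.584, 0.0315, 0.1616]
ee_rot: [[-0.918, -0.396, -0.003], [-0.396, 0.918, -0.001], [0.003, 0.001, -1.0]]
wrist_force: [-0.3, 0.0, -0.2]
grip_width: 0.0599
grip_force: 0.0
```

Request:
move_arm:
  rows:
    - [0,0,0,0,0,0]
    - [0,0,0,0,0,0]
    - [0,0,0,0,0,0]
    - [0,0,0,0,0,0]
    - [0,0,0,0,0,0]
  claw: 0

```text
time: 8.3
position: [0.5859, 0.0296, 0.165]
ee_rot: [[-0.919, -0.394, 0.003], [-0.394, 0.919, -0.001], [-0.003, -0.002, -1.0]]
wrist_force: [3.7, -4.8, 2.2]
grip_width: 0.0108
grip_force: 51.7
```

Request:
move_arm:
  rows:
    - [0,0,0,0,0,0.1]
    - [0,0,0,0,0,0.1]
    - [0,0,0,0,0,0.1]
    - [0,0,0,0,0,0.1]
    - [0,0,0,0,0,0.1]

```text
time: 8.8
position: [0.5861, 0.029, 0.165]
ee_rot: [[-0.615, -0.788, 0.004], [-0.788, 0.615, -0.002], [-0.001, -0.004, -1.0]]
wrist_force: [5.4, -6.1, 0.4]
grip_width: 0.0101
grip_force: 51.5
```

Request:
move_arm:
  rows:
    - [0,0,0,0,0,0.1]
    - [0,0,0,0,0,0.1]
    - [0,0,0,0,0,0.1]
    - [0,0,0,0,0,0.1]
    - [0,0,0,0,0,0.1]

```text
time: 9.3
position: [0.5867, 0.0287, 0.165]
ee_rot: [[-0.162, -0.987, 0.005], [-0.987, 0.162, -0.002], [0.001, -0.005, -1.0]]
wrist_force: [8.2, -7.3, -0.2]
grip_width: 0.011
grip_force: 51.3
```

Request:
move_arm:
  rows:
    - [0,0,0,0,0,0.1]
    - [0,0,0,0,0,0.05]
    - [0,0,0,0,0,0]
    - [0,0,0,0,0,0]

```text
time: 9.7
position: [0.5869, 0.0286, 0.165]
ee_rot: [[-0.016, -1.0, 0.005], [-1.0, 0.016, -0.002], [0.002, -0.005, -1.0]]
wrist_force: [9.5, -8.1, -0.7]
grip_width: 0.011
grip_force: 51.3
```

```bash
python3 - <<'E'
from h import *
r=read_state();y=r['ee_rot'][:,1];print(np.degrees(np.arctan2(y[1],y[0])),r['wrist_torque'],r['wrist_force'],r['position'])
E
```

```text
179.05620327857173 [-2.6929428  -2.9907561   0.09767984] [ 9.47857415 -8.05718494 -0.68788707] [0.58690966 0.02860441 0.16502367]
```

Turned 66° so far, with no stop torque yet, so I'll turn a little more.

Request:
move_arm:
  rows:
    - [0,0,0,0,0,0.05]
    - [0,0,0,0,0,0.05]
    - [0,0,0,0,0,0]
    - [0,0,0,0,0,0]

```text
time: 10.1
position: [0.587, 0.0285, 0.165]
ee_rot: [[0.081, -0.997, 0.006], [-0.997, -0.081, -0.002], [0.003, -0.006, -1.0]]
wrist_force: [9.1, -7.3, -0.4]
grip_width: 0.0107
grip_force: 54.6
```

```bash
python3 - <<'E'
from h import *
r=read_state();y=r['ee_rot'][:,1];print(np.degrees(np.arctan2(y[1],y[0])),r['wrist_torque'],r['wrist_force'],r['position'])
E
```

```text
-175.33422518464403 [-2.64503169 -3.12133113 -1.01153772] [ 9.09132802 -7.25319086 -0.38220205] [0.58704297 0.02854916 0.16504098]
```

Request:
move_arm:
  rows:
    - [0,0,0,0,0,-0.02]
    - [0,0,0,0,0,0]
    - [0,0,0,0,0,0]
    - [0,0,0,0,0,0]
  claw: 0.06

```text
time: 10.5
position: [0.5847, 0.0308, 0.1632]
ee_rot: [[0.066, -0.998, -0.0], [-0.998, -0.066, 0.0], [-0.0, 0.0, -1.0]]
wrist_force: [0.0, -0.1, 0.5]
grip_width: 0.06
grip_force: 0.0
```

Request:
move_arm:
  rows:
    - [0,0,0.02,0,0,0]
    - [0,0,0.04,0,0,0]
    - [0,0,0.04,0,0,0]
    - [-0.03,0,0,0,0,0]
    - [-0.03,0,0,0,0,0]

```text
time: 11.0
position: [0.5247, 0.0309, 0.2641]
ee_rot: [[0.065, -0.998, 0.001], [-0.998, -0.065, 0.001], [-0.001, -0.001, -1.0]]
wrist_force: [-0.5, 0.4, -0.4]
grip_width: 0.0601
grip_force: 0.0
```

Request:
move_arm:
  rows:
    - [-0.03,0,0,0,0,0]
    - [-0.03,0,0,0,0,0]
    - [0,0,0,0,0,0]

```text
time: 11.3
position: [0.463, 0.0306, 0.2649]
ee_rot: [[0.067, -0.998, 0.003], [-0.998, -0.067, 0.002], [-0.002, -0.003, -1.0]]
wrist_force: [-0.1, 0.8, 0.0]
grip_width: 0.0603
grip_force: 0.0
```

```bash
python3 - <<'E'
from h import *
im=snap('top')['image'][:,:,::-1]
sc=snap('scene')['image'][:,:,::-1]
cv2.imwrite('pics/t3.png',np.hstack([cv2.resize(im[118:198,150:310],(448,224),interpolation=3),cv2.resize(sc[170:320,200:370],(254,224))]))
r=read_state();print(r['position'],r['grip_width'],r['wrist_force'])
E
```

```text
[0.46460429 0.03084001 0.26392982] 0.05979685813872407 [ 0.76059479 -0.14355642  0.40782091]
```

View pics/t3.png

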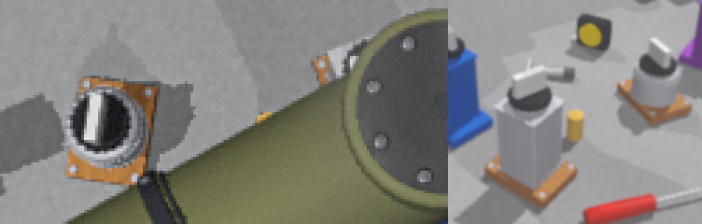

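The tin wing at (93,117) is parallel to its foot. In the scene crop the can wing at (530,82) has turned, and the wrist torque showed it reached its stop. The gripper is clear of everything.

```bash
python3 -c "
from cell import env
print(env.sign_off())"
```

```text
the job is handed in; nothing more can be done
None
```

I screwed the tin's cap tight to its stop, then unscrewed the can's cap to its open stop, backed the gripper clear of everything and handed the job in at about 11 s; the sign-off gave no verdict.

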